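# Turn over a window carrier on its turnover stand

### The job

The optic carrier with the single round window is lying face down on the low step of its turnover stand. Pick up the upright-handled lifter, slide its blade under the carrier's overhanging edge and tip the carrier over, so that it lies flat, face up, on the stand's higher step; then stand the lifter back on the table. Do not touch the carrier with the gripper, and leave the slotted carrier on the other stand as it is.

Things in the scene. Friction and masses are not known exactly. Their poses are not given: they have to be found in the camera images.
- carrier_mid (a point): centre of the carrier to turn: loose black plate 60 x 56 x 6 mm (x, y, z), about 55 g, with one round window 33 mm wide. Its z axis points out of its back: up at the start, down once face up (only the face has a steel ring round the window). Starts on the low step, far edge 2 to 6 mm short of the riser; near edge overhangs the step's front by 22 to 25 mm, underside 40 mm above the table, free below.
- stand: fixed aluminium stand under that carrier, 70 mm wide (y). Origin at table height under the riser between its steps, mid-width; x points from low to high step. Low step: top at z = 40 mm, x = -40 to 0. High step: top 48 mm, x = 0 to 86, then an 8 mm lip. Raised along an arc, the carrier's far edge stops at the riser; pushed past upright it falls onto the high step, centre 20 to 30 mm past the riser.
- lifter_grip (a point): centre of the lifter's grip, 40 mm above the blade's underside; z up the grip, x along the blade to its tip. Loose, about 120 g, stands by itself: upright black grip 20 x 20 mm, up to 70 mm high, fixed on a flat steel blade 3 mm thick, 30 mm wide, lying on the table from 25 mm behind the grip's axis to the tip 70 mm ahead of it. Grasp the grip from above.
- spare_mid (a point): centre of the other carrier, to be left alone: same size, 60 x 56 x 6 mm, but with four parallel slots in place of the round window; it lies in the same way on a second, identical stand.
Mind the look-alikes: they are no part of the job. What is shaped like the part that bears lifter_grip but pink or purple is not meant.

How it is judged:
By the outcome, as a careful person would: the job done as asked, in the order asked, and still so for the second after the job is handed in, with the robot touching nothing.
It also fails if it takes over 58 s, if anything falls off the work surface, if the arm or the gripper's body presses on something with over 40 N, if the wrist force passes 120 N, or if a joint passes its speed limit or range.

### The arm

A 6-joint arm with a two-finger parallel gripper is mounted at the origin on the work surface. World frame = base frame: x ahead of the robot, y to its left, z up, the work surface at z = 0. Lengths are in m, angles in rad, forces in N, time in s.
With the tool pointing down it reaches from about 0.35 to 0.85 m from the base axis. Payload 8.1 kg.
Tool frame: the origin (TCP) lies on the centre line of the jaws, within the pads' length; the fingertips stand robot.tip_extent ahead of it and the grasp point (between the pads) lies 11 mm behind it (robot.tip_extent is the distance from the TCP to the fingertips, in m); y points along the fingers, z is the direction in which the jaws open and shut, and the axes are right-handed (so a half turn about y gives the same grasp; the last joint's range is limited). The gripper opens to 93 mm and grips with 3 to 60 N. Pads are 15 mm wide; open, the fingers measure 128 mm over their backs; the gripper's body (75 mm by 188 mm) begins 65 mm behind the grasp point.
Start: joints at [1.04, 0.13, 1.488, -0, 1.523, -0.085], TCP at [0.259, 0.541, 0.194] pointing down, gripper open.
Joint ranges: [-2.96, 2.96], [-0.89, 2.26], [0.02, 2.5], [-1.34, 4.48], [0, 2.73], [-2.66, 2.66]. Speed limits (rad/s): [2.39, 2.39, 2.79, 3.14, 3.14, 3.14].

### API

Orientations are given as a rotation vector (axis times angle).
In Python, from plant import monitor, optics, robot gives the robot as it stands.
- The arm moves only by the shell command python3 -m inch 'ROWS' [OPENING] [FORCE]. ROWS is JSON, a list that holds one entry, the list of rows, each a list of 6 numbers: the shift along the tool's x, y, z in mm, then the turn, a rotation vector about the tool's x, y, z in rad. A call has 1 to 8 rows; each row shifts and turns the commanded pose from where the row before left it, along the tool's axes as they then stand; what a row does not reach is not made up. A row lasts 1/8 s, in which the tool goes at most 62.5 mm and 10.7 degrees, less where a joint would pass 70% of its speed; a pose out of reach is approached as far as the arm can. A call is refused whole if a number of a shift passes 62.5 or a number of a turn 0.188, either way. A call with a gripper value outside its range is refused whole. OPENING is the finger opening in mm, from 0 to 93, set as the call begins (- or left out, the last holds). The fingers move at their own pace and stop on an object; FORCE is the grip in N (left out, the last holds). Time passes only in rows, so rows that do not move let the fingers close. It gives the time, the measured TCP pose, the force and the opening at its end, in the units of the state.
- monitor.read_state(): the state, without advancing time (a new reading comes with each control period).
- optics.read_camera(name): name is "side" or "top" or "wrist"; returns a dict with "image" (384x512x3 uint8, blue, green, red), "fx", "fy", "cx", "cy" (pixels), "rvec" (rotation vector, rad) and "tvec" (3), from world to camera coordinates, as OpenCV has them. Camera axes: x right, y down, z forward; pixel columns grow to the right and rows downward; lengths in m; the calibration is good to about 2 mm. A picture is of the moment at which its call begins. There is no depth.
- robot.close_job(): hands the job in, once; it reports no verdict.
The state is a dict: "t": time; "q": joint angles; "dq": joint speeds; "joint_torque": joint torques, N m; "tool_pos": TCP position; "orientation": TCP orientation; "force": force on the tool from outside, world axes, zero at the start; "wrist_torque": the same for the moment, N m; "opening": finger opening in m.
Only numpy, scipy, OpenCV 4.12 (cv2) and the standard library are available. Lean on these libraries where they do the work, as an engineer would, in place of code of your own. Each camera call takes 0.05 s, during which the arm holds its last target.

## Working session

There is one attempt and no reset: what is moved stays moved. The work goes in short steps, Python scripts to look and compute and a shell command to move; the robot and the scene stay as the last step left them, time stands still between calls to the robot, and variables do not carry over. Pictures are saved under pics/ and viewed, and the job is handed in when it is done.

```bash
ls; mkdir -p pics
python3 - <<'E'
from plant import monitor, optics, robot
import cv2
print(monitor.read_state()); print(robot.tip_extent)
for n in ["side","top","wrist"]:
    c=optics.read_camera(n); cv2.imwrite(f"pics/{n}0.png",c["image"]); print(n,{k:c[k] for k in c if k!="image"})
E
```

```text
pics
{'t': 0.0, 'q': array([ 1.03964189e+00,  1.31155223e-01,  1.48926451e+00, -1.08477192e-05,
        1.52301038e+00, -8.54277535e-02]), 'dq': array([ 0.0013232 ,  0.00048973,  0.00185342,  0.00112903,  0.00113272,
       -0.00151261]), 'joint_torque': array([ 4.56569087e-04, -5.59826446e+01, -4.91768432e+01,  7.70048727e-02,
        3.50936246e-02, -1.21655262e-04]), 'tool_pos': array([0.25835457, 0.54084728, 0.19289916]), 'orientation': array([-1.54414611,  0.35006453, -0.34919889]), 'force': array([-0.29864156, -0.90279822, -0.21436637]), 'wrist_torque': array([-0.04070592,  0.10427746, -0.04619493]), 'opening': 0.09309162411231259}
0.008
side {'fx': 420.0855761117487, 'fy': 420.0855761117487, 'cx': 253.80444740943764, 'cy': 190.7382491754725, 'rvec': array([ 2.104662  , -0.23829381,  0.13446935]), 'tvec': array([-0.47460241,  0.13963932,  0.84532979])}
top {'fx': 483.1575029899351, 'fy': 483.1575029899351, 'cx': 257.37261852805227, 'cy': 193.2690192158933, 'rvec': array([ 2.20520759, -2.00415259,  0.21843413]), 'tvec': array([0.0337913 , 0.53052592, 0.99026895])}
wrist {'fx': 313.95825939542806, 'fy': 313.95825939542806, 'cx': 260.18299948943826, 'cy': 197.66524738016855, 'rvec': array([-2.44454095, -1.54194477, -0.21890549]), 'tvec': array([-0.59721509, -0.03260906,  0.39184121])}
```

View pics/side0.png

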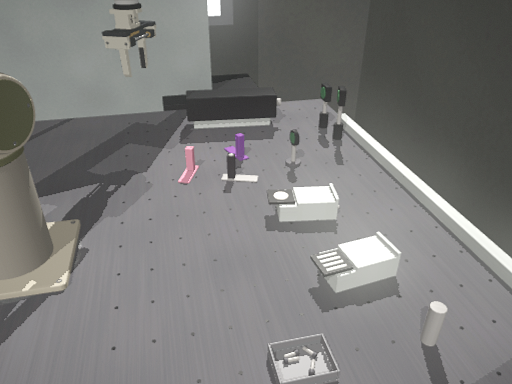

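View pics/top0.png

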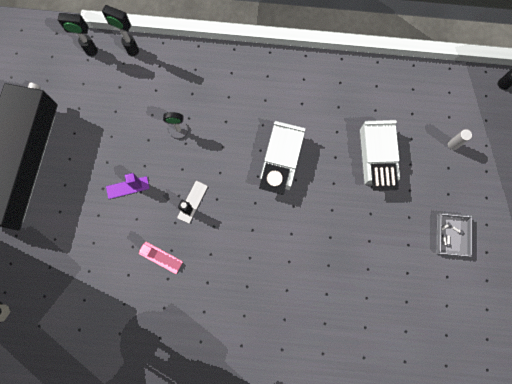

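View pics/wrist0.png

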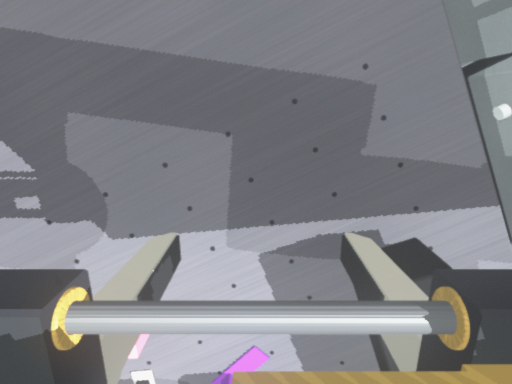

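Candidates: in the top view, black-grip lifter with steel blade (187,206), against purple (130,183) and pink (160,257). Carrier with round window at (275,178), slotted spare at (383,176). By the description I choose the black lifter and the round-window carrier, and check both in crops.

```bash
cat > h.py <<'E'
import numpy as np, cv2
from scipy.spatial.transform import Rotation as R
from plant import monitor, optics, robot
def ray(c,u,v,z):
    Rm=R.from_rotvec(c["rvec"]).as_matrix(); o=-Rm.T@c["tvec"]
    d=Rm.T@np.array([(u-c["cx"])/c["fx"],(v-c["cy"])/c["fy"],1]); return o+d*(z-o[2])/d[2]
def proj(c,p):
    q,_=cv2.projectPoints(np.array(p,float).reshape(-1,3),c["rvec"],c["tvec"],np.array([[c["fx"],0,c["cx"]],[0,c["fy"],c["cy"]],[0,0,1]]),None); return q.reshape(-1,2)
def crop(c,u0,v0,u1,v1,s,name):
    i=cv2.resize(c["image"][v0:v1,u0:u1],None,fx=s,fy=s,interpolation=cv2.INTER_CUBIC)
    for u in range((u0+9)//10*10,u1,10): cv2.line(i,((u-u0)*s,0),((u-u0)*s,5 if u%50 else 14),(0,0,255),1)
    for v in range((v0+9)//10*10,v1,10): cv2.line(i,(0,(v-v0)*s),(5 if v%50 else 14,(v-v0)*s),(0,0,255),1)
    cv2.imwrite("pics/"+name,i)
E
python3 - <<'E'
from h import *
c=optics.read_camera("top"); crop(c,160,110,310,235,5,"t1.png")
s=optics.read_camera("side"); crop(s,215,140,350,230,5,"s1.png")
print(R.from_rotvec(monitor.read_state()["orientation"]).as_matrix().round(3))
E
```

```text
[[ 0.902 -0.     0.431]
 [-0.431 -0.001  0.902]
 [-0.    -1.    -0.001]]
```

View pics/t1.png

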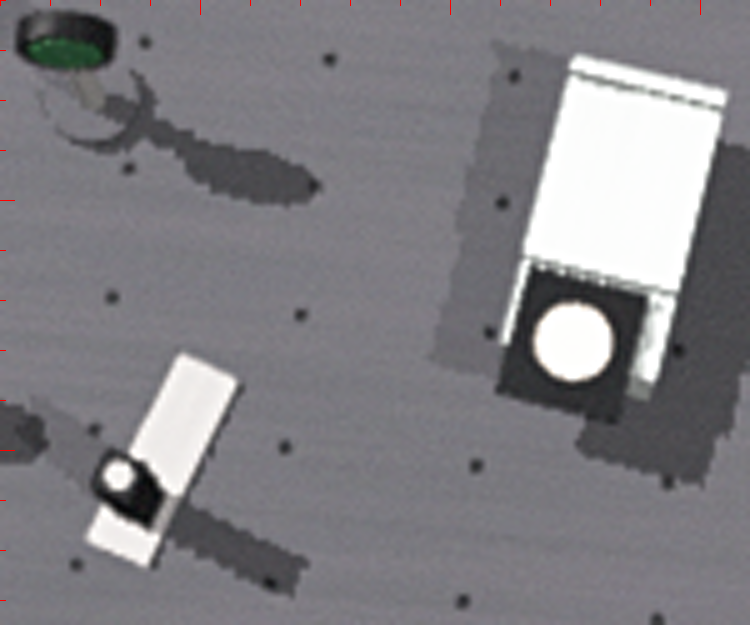

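View pics/s1.png

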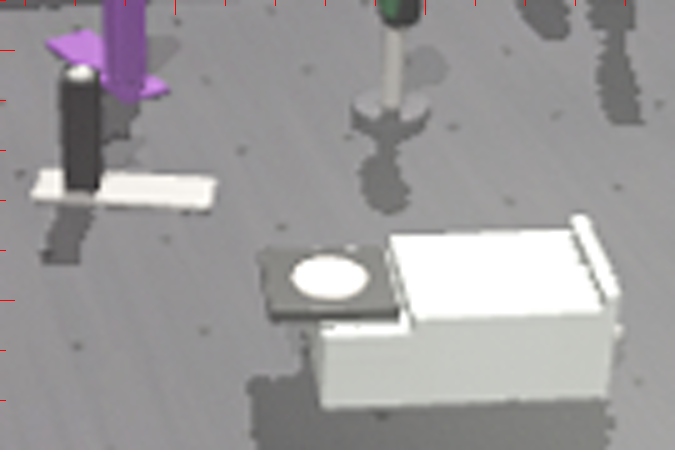

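Run:
```python
from h import *
c=optics.read_camera("top")
def P(x,y,z): return ray(c,160+(x-2)/5,110+(y-2)/5,z)*1000
def show(n,pts,z):
    p=[P(x,y,z) for x,y in pts]
    for a in p: print(n,a.round(1))
    return p
b=show("blade",[(180,352),(240,378),(150,568),(85,540)],3)
ax=(b[0]+b[1]-b[2]-b[3])/2; print("axis len",np.linalg.norm(ax[:2]),np.degrees(np.arctan2(ax[1],ax[0])),"w",np.linalg.norm(b[0]-b[1]),np.linalg.norm(b[2]-b[3]))
u=ax/np.linalg.norm(ax); m=sum(b)/4; print("grip", m+u*(25-47.5), "tip",m+u*47.5)
k=show("carrier",[(528,264),(650,297),(622,422),(497,392)],46)
kx=(k[0]+k[1]-k[2]-k[3])/2; print("carrier ctr",sum(k)/4,np.linalg.norm(kx),np.degrees(np.arctan2(kx[1],kx[0])),np.linalg.norm(k[0]-k[1]),np.linalg.norm(k[2]-k[3]))
print("window ctr",P(574,342,46))
r=show("riser",[(525,257),(678,293)],48)
l=show("lip",[(575,55),(727,90)],56)
sx=(l[0]+l[1]-r[0]-r[1])/2; print("stand",(r[0]+r[1])/2,np.linalg.norm(sx[:2]),np.degrees(np.arctan2(sx[1],sx[0])),np.linalg.norm(r[0]-r[1]))
s=optics.read_camera("side")
def S(x,y,z): return ray(s,215+(x-2)/5,140+(y-2)/5,z)*1000
print("side tip", S(217,180,3),S(212,207,3)); print("side carrier",S(262,252,46),S(272,316,46),S(400,312,46)); print("side grip top",S(80,72,70), "top grip", P(118,475,70))
```

```text
blade [-138.5 -219.1 3000. ]
blade [-121.5 -167.8 3000. ]
blade [  40.8 -221.4 3000. ]
blade [  23.3 -276.2 3000. ]
axis len 171.20462450449182 161.1450901411789 w 54.07597345938232 57.54535424482112
grip [ -27.67692565 -228.40673053 3000.        ] tip [ -93.92072422 -205.78463622 3000.        ]
carrier [-12448.1   -182.7  46000. ]
carrier [-12018.    2213.5  46000. ]
carrier [-9516.1  1882.  46000. ]
carrier [-9870.6  -539.6 46000. ]
carrier ctr [-10963.21255832    843.30648873  46000.        ] 2562.9302041699298 172.28156460015546 2434.4951556968103 2447.4560561221283
window ctr [-10989.64016955    836.09712622  46000.        ]
riser [-13155.8   -267.4  48000. ]
riser [-12703.7   2862.7  48000. ]
lip [-20584.8    409.7  56000. ]
lip [-20053.1   4114.   56000. ]
stand [-12929.75134569   1297.63156478  48000.        ] 7451.812967004793 172.5654399261268 3162.628433851106
side tip [ -712.51934573 -5001.64061256  3000.        ] [ -671.11696761 -4878.35003647  3000.        ]
side carrier [-19236.14044452 -73568.68981526  46000.        ] [-18389.9991989  -68691.73300251  46000.        ] [-23455.81937173 -67833.00240681  46000.        ]
side grip top [ -22824.22953572 -140258.12883909   70000.        ] top grip [-11794.7376723  -11578.58984116  70000.        ]
```

Unit slip (z in mm); redo.

Run:
```python
from h import *
c=optics.read_camera("top")
def P(x,y,z): return ray(c,160+(x-2)/5,110+(y-2)/5,z/1000)*1000
def show(n,pts,z):
    p=[P(x,y,z) for x,y in pts]
    for a in p: print(n,a.round(1))
    return p
b=show("blade",[(180,352),(240,378),(150,568),(85,540)],3)
ax=(b[0]+b[1]-b[2]-b[3])/2; print("axis len",np.linalg.norm(ax[:2]),np.degrees(np.arctan2(ax[1],ax[0])),"w",np.linalg.norm(b[0]-b[1]),np.linalg.norm(b[2]-b[3]))
u=ax/np.linalg.norm(ax); m=sum(b)/4; print("grip", m+u*(25-47.5), "tip",m+u*47.5)
k=show("carrier",[(528,264),(650,297),(622,422),(497,392)],46)
kx=(k[0]+k[1]-k[2]-k[3])/2; print("carrier ctr",sum(k)/4,np.linalg.norm(kx),np.degrees(np.arctan2(kx[1],kx[0])),np.linalg.norm(k[0]-k[1]),np.linalg.norm(k[2]-k[3]))
print("window ctr",P(574,342,46))
r=show("riser",[(525,257),(678,293)],48)
l=show("lip",[(575,55),(727,90)],56)
sx=(l[0]+l[1]-r[0]-r[1])/2; print("stand",(r[0]+r[1])/2,np.linalg.norm(sx[:2]),np.degrees(np.arctan2(sx[1],sx[0])),np.linalg.norm(r[0]-r[1]))
s=optics.read_camera("side")
def S(x,y,z): return ray(s,215+(x-2)/5,140+(y-2)/5,z/1000)*1000
print("side tip", S(217,180,3),S(212,207,3)); print("side carrier",S(262,252,46),S(272,316,46),S(400,312,46)); print("side grip top",S(80,72,70), "top grip", P(118,475,70))
```

```text
blade [553.8 228.9   3. ]
blade [544.2 200.1   3. ]
blade [453.3 230.2   3. ]
blade [463.1 260.9   3. ]
axis len 95.97907455835346 -18.854909858821053 w 30.3155472785574 32.26051785421039
grip [482.29649218 237.29317345   3.        ] tip [548.54029075 214.67107914   3.        ]
carrier [598.5  73.7  46. ]
carrier [588.6  18.6  46. ]
carrier [531.1  26.2  46. ]
carrier [539.2  81.9  46. ]
carrier ctr [564.37472672  50.11437061  46.        ] 58.97182454432905 -7.718435399844538 56.016594186679846 56.31481843975346
window ctr [564.98281369  50.28025467  46.        ]
riser [601.1  75.3  48. ]
riser [591.1   6.5  48. ]
lip [694.4  61.6  56. ]
lip [684.5  -7.5  56. ]
stand [596.07911666  40.91903336  48.        ] 94.42589976476327 -8.43656462518769 69.53391740895859
side tip [550.58216539 226.55239974   3.        ] [541.18667935 198.57393717   3.        ]
side carrier [536.97212039  79.0165016   46.        ] [527.45135852  24.14109552  46.        ] [584.4518508   14.47867857  46.        ]
side grip top [479.35637066 238.63213515  70.        ] top grip [482.3436032  238.56211865  70.        ]
```

Both crops show the right parts: black upright grip on steel blade (tip edge at about (201,183), heel (183,221)), and a plate with a single white round window centred at (275,178). The sizes check out (blade 96×31, carrier 59×56, riser-to-lip 94.4). Next I work out the move.

```bash
cat >> h.py <<'E'
def togo(p,yaw):
    s=monitor.read_state(); Rm=R.from_rotvec(s["orientation"])
    d=Rm.inv().apply(np.array(p)-s["tool_pos"]*1000)
    c,n=np.cos(np.radians(yaw)),np.sin(np.radians(yaw))
    T=np.array([[c,0,-n],[n,0,c],[0,-1,0]]); T=R.from_matrix(T)
    print("shift",d.round(1),"turn",(Rm.inv()*T).as_rotvec().round(3),"t",s["t"],"tcp",(s["tool_pos"]*1000).round(1),"F",s["force"].round(1),"op",s["opening"])
E
python3 -c "
from h import *
togo([481.5,238,130],-18.9)"
```

```text
shift [ 331.8   63.9 -177.6] turn [ 0.    -0.116 -0.   ] t 0.45 tcp [258.7 541.3 193.9] F [-0.  -1.3  0.8] op 0.09262458441469815
```

```bash
python3 -m inch '[[[28,0,-15,0,0,0],[28,0,-15,0,0,0],[28,0,-15,0,0,0],[28,0,-15,0,0,0],[28,5,-15,0,0,0],[28,5,-15,0,0,0],[28,5,-15,0,0,0],[28,5,-15,0,0,0]]]' 60
python3 -m inch '[[[27,8,-14,0,0,0],[27,8,-14,0,0,0],[27,8,-14,0,0,0],[27,8,-14,0,0,0],[0,0,0,0,-0.058,0],[0,0,0,0,-0.058,0]]]' 
python3 -c "
from h import *
togo([481.5,238,100],-18.9)
c=optics.read_camera('wrist'); cv2.imwrite('pics/w1.png',c['image']); c=optics.read_camera('top'); crop(c,130,140,290,260,5,'t2.png')"
```

```text
t: 1.45
tool_pos: [0.4097, 0.3357, 0.1739]
orientation: [-1.542, 0.349, -0.35]
force: [-0.0, -0.4, 1.2]
opening: 0.0602
t: 2.2
tool_pos: [0.4825, 0.2389, 0.1418]
orientation: [-1.555, 0.258, -0.258]
force: [0.0, -1.1, 0.3]
opening: 0.06
shift [-0.7 41.8 -1.2] turn [ 0.     0.001 -0.   ] t 2.2 tcp [482.5 238.9 141.8] F [ 0.  -1.1  0.3] op 0.05997294880633269
```

View pics/w1.png

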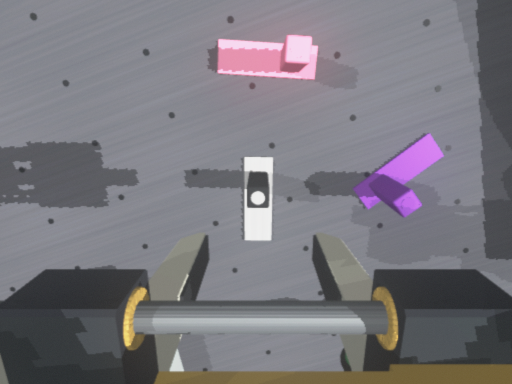

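Wrist view: black grip (258,198 top dot) with white blade vertical in the image (rows 158–240), well aligned and centred between the fingers. Pink (300,50) and purple (400,195) are clear. I compare the measured blade centre with the estimate.

```bash
python3 -c "
from h import *
c=optics.read_camera('wrist')
for p in [(245,158),(272,158),(272,240),(245,240)]: print((ray(c,*p,.003)*1000).round(1))
print((ray(c,258.5,198,.07)*1000).round(1))
togo([481.5,238,34],-18.9)"
```

```text
[452.  230.9   3. ]
[461.2 257.8   3. ]
[550.3 228.4   3. ]
[540.4 199.3   3. ]
[479.6 236.9  70. ]
shift [ -0.4 108.   -1.6] turn [-0.    -0.001  0.   ] t 2.35 tcp [482.4 239.4 142. ] F [ 0.5 -0.2 -0. ] op 0.0595995202569384
```

```bash
python3 -m inch '[[[-1,18,-2,0,0,0],[0,18,0,0,0,0],[0,18,0,0,0,0],[0,18,0,0,0,0],[0,18,0,0,0,0],[0,12,0,0,0,0],[0,6,0,0,0,0],[0,0,0,0,0,0]]]'
python3 -m inch '[[[0,0,0,0,0,0],[0,0,0,0,0,0],[0,0,0,0,0,0],[0,0,0,0,0,0],[0,0,0,0,0,0],[0,0,0,0,0,0]]]' 10 45
python3 -m inch '[[[0,-10,0,0,0,0],[0,-15,0,0,0,0],[0,-15,0,0,0,0],[0,-15,0,0,-0.09,0],[0,0,0,0,-0.092,0],[0,0,0,0,0,0]]]'
python3 -c "
from h import *
togo([481.5,238,34],-8.4)
c=optics.read_camera('wrist'); cv2.imwrite('pics/w2.png',c['image']); c=optics.read_camera('side'); crop(c,190,110,350,230,5,'s2.png')"
```

```text
t: 3.35
tool_pos: [0.4807, 0.2378, 0.0337]
orientation: [-1.555, 0.259, -0.259]
force: [0.5, -0.6, 0.3]
opening: 0.0601
t: 4.1
tool_pos: [0.4808, 0.2379, 0.034]
orientation: [-1.555, 0.259, -0.259]
force: [-0.3, 0.3, 1.2]
opening: 0.0193
t: 4.85
tool_pos: [0.4813, 0.2381, 0.0902]
orientation: [-1.567, 0.115, -0.118]
force: [-0.8, 0.9, -0.8]
opening: 0.0195
shift [ 0.1 56.2 -0.1] turn [-0.001 -0.002  0.001] t 4.85 tcp [481.3 238.1  90.2] F [-0.8  0.9 -0.8] op 0.019548283193433994
```

View pics/s2.png

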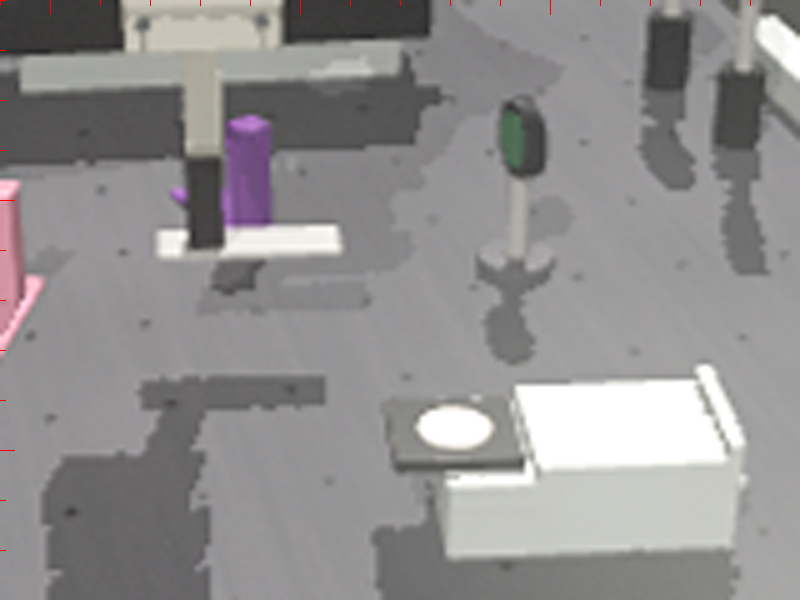

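View pics/w2.png

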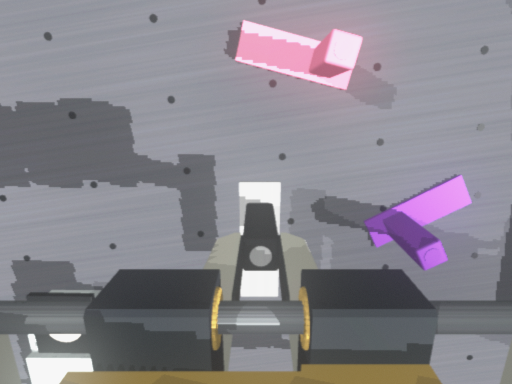

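The lifter is held, opening 19.5 mm, blade level (side crop: blade from (222,158) to (258,158)). Now to the station in front of the carrier.

```bash
python3 -c "
from h import *
togo([444,66.4,64],-8.4)"
```

```text
shift [ -10.8   25.4 -175.1] turn [-0.    -0.003  0.   ] t 4.95 tcp [480.9 237.9  89.4] F [-0.5  0.2 -1. ] op 0.01947331363228245
```

```bash
python3 -m inch '[[[-11,0,-10,0,0,0],[0,0,-25,0,0,0],[0,0,-28,0,0,0],[0,0,-28,0,0,0],[0,0,-28,0,0,0],[0,0,-28,0,0,0],[0,0,-20,0,-0.003,0],[0,0,-8,0,0,0]]]'
python3 -m inch '[[[0,9,0,0,0,0],[0,9,0,0,0,0],[0,7,0,0,0,0],[0,0,0,0,0,0]]]'
python3 -c "
from h import *
togo([444,66.4,64],-8.4)
c=optics.read_camera('top'); crop(c,200,110,310,230,6,'t3.png'); c=optics.read_camera('side'); crop(c,215,150,350,240,6,'s3.png')"
```

```text
t: 5.95
tool_pos: [0.4439, 0.0655, 0.0889]
orientation: [-1.568, 0.116, -0.116]
force: [0.2, -0.4, -1.4]
opening: 0.0191
t: 6.45
tool_pos: [0.4432, 0.0668, 0.0628]
orientation: [-1.568, 0.115, -0.112]
force: [0.6, 0.6, -1.4]
opening: 0.0193
shift [ 0.8 -1.2 -0.3] turn [ 0.     0.002 -0.002] t 6.45 tcp [443.2  66.8  62.8] F [ 0.6  0.6 -1.4] op 0.019299493451878917
```

View pics/t3.png

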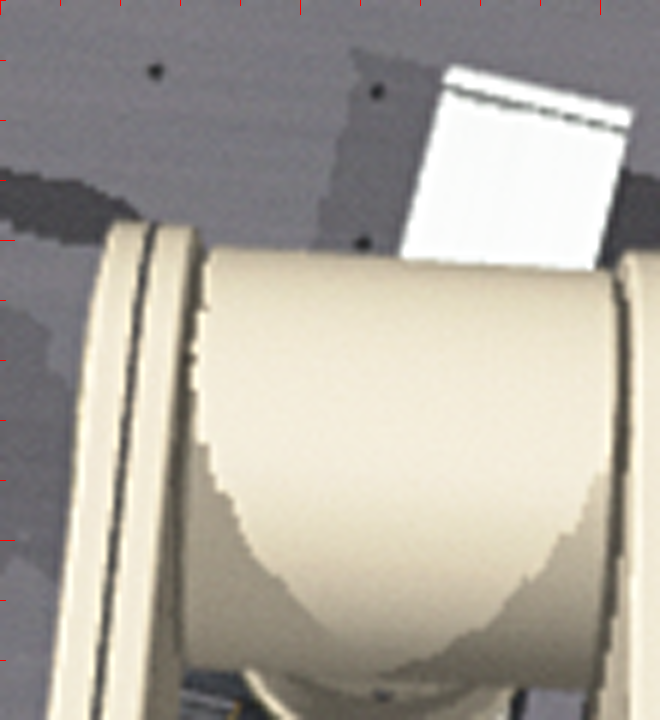

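View pics/s3.png

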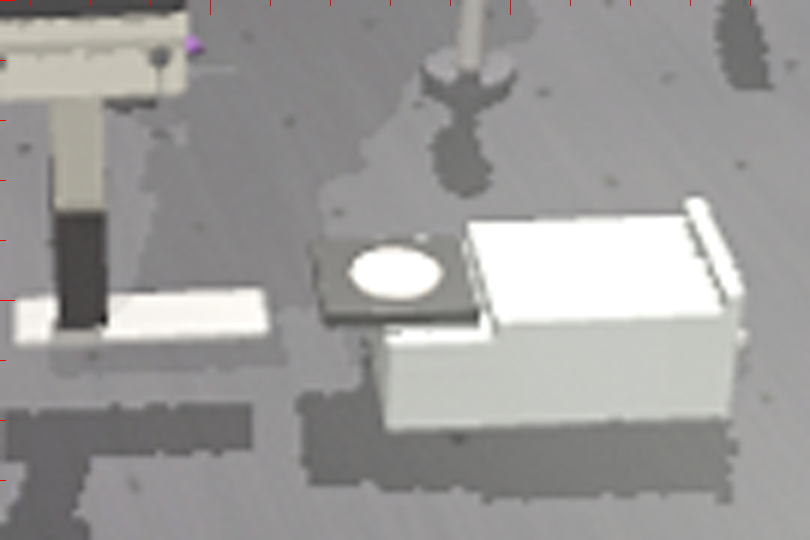

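```bash
python3 -c "
from h import *
s=optics.read_camera('side')
def S(x,y,z): return ray(s,215+(x-2.5)/6,150+(y-2.5)/6,z/1000)*1000
u=np.array([.989,-.147]);v=np.array([.147,.989]); 
a=S(265,289,32);b=S(270,331,32)
k=[S(311,240,46),S(324,316,46),S(480,313,46)]
C=(k[0]+k[2])/2
for n,p in [('tipL',a),('tipR',b)]+[('k',q) for q in k]: print(n,p.round(1),'rel C', ((p-C)[:2]@u).round(1),((p-C)[:2]@v).round(1))
# predictions of the blade from TCP
st=monitor.read_state();t=st['tool_pos']*1000
for y in (15,-15):
  q=np.r_[t[:2]+70*u+y*v,32]; p=proj(s,q/1000)[0]; print('pred',((p-[215,150])*6+2.5).round(0))
"
```

```text
tipL [515.3  71.6  32. ] rel C -48.1 16.4
tipR [510.1  41.9  32. ] rel C -48.8 -13.7
k [536.1  81.2  46. ] rel C -28.9 28.9
k [527.1  26.6  46. ] rel C -29.7 -26.4
k [584.7  15.5  46. ] rel C 28.9 -28.9
pred [266. 290.]
pred [273. 331.]
```

Side view: blade tip edge at about (259,198–205), carrier near edge at (267–269,190–203). Blade is at 18.5 mm short of the edge, 1.4 mm off centre, 8 mm below. Advance 34 mm.

```bash
python3 -m inch '[[[4,0,0,0,0,0],[7,0,0,0,0,0],[8,0,-1,0,0,0],[8,0,0,0,0,0],[5,0,0,0,0,0],[2,0,0,0,0,0],[0,-2,0,0,0,0],[0,0,0,0,0,0]]]' - 60
python3 -c "
from h import *
togo([562.7-.989*85,48.8+.147*85,66],-8.4)
c=optics.read_camera('side'); crop(c,215,150,350,240,6,'s4.png')"
```

```text
t: 7.6
tool_pos: [0.4777, 0.0605, 0.0662]
orientation: [-1.568, 0.113, -0.114]
force: [-0.6, -0.5, -1.4]
opening: 0.0192
shift [0.9 0.2 0.9] turn [-0.     0.002  0.   ] t 7.6 tcp [477.7  60.5  66.2] F [-0.6 -0.5 -1.4] op 0.019171571077278945
```

View pics/s4.png

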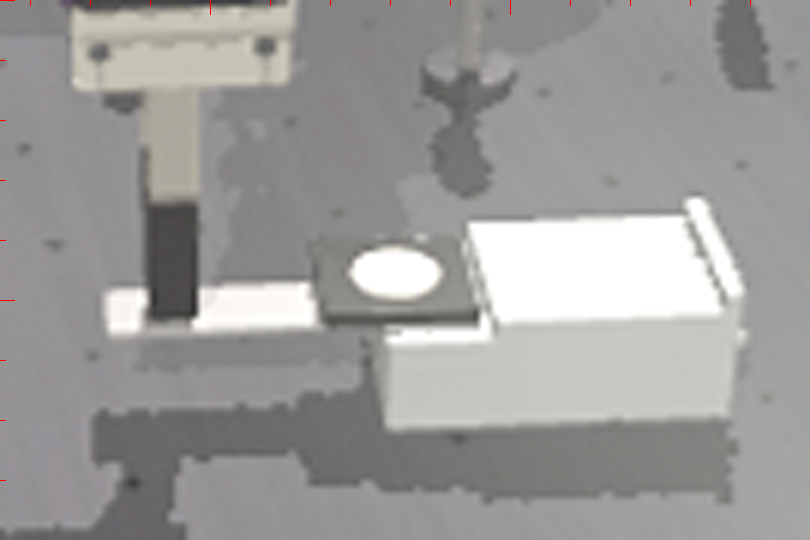

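The blade is 15 mm under the overhang and the carrier has not moved. Contact is at the blade tip, so I'll move the tip along an arc of about 48 mm about the far edge, blade level. That keeps the tip outside the window's edge at 46.5 mm. First to about 30°.

```bash
python3 -m inch '[[[-3.5,0,0,0,0,0],[0,-4.8,0,0,0,0],[0.5,-6.2,0,0,0,0],[1.1,-6.2,0,0,0,0],[1.8,-5.9,0,0,0,0],[2.4,-5.7,0,0,0,0],[0,0,0,0,0,0]]]'
python3 -c "
from h import *
c=optics.read_camera('side'); crop(c,215,130,350,230,6,'s5.png')"
```

```text
t: 8.52
tool_pos: [0.4806, 0.0601, 0.0954]
orientation: [-1.568, 0.113, -0.115]
force: [0.4, 0.5, -2.0]
opening: 0.0192
```

View pics/s5.png

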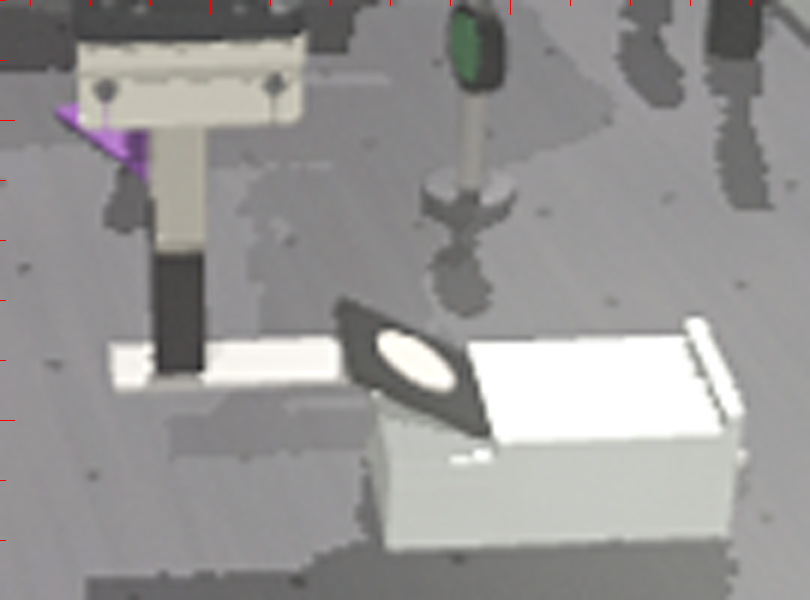

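The carrier is tilted about 30° on the tip (near edge at about (272,181), far edge at the riser). Continue to about 75°.

```bash
python3 -m inch '[[[3,-5.2,0,0,0,0],[3.5,-4.7,0,0,0,0],[4.2,-4.1,0,0,0,0],[4.7,-3.6,0,0,0,0],[5.3,-2.7,0,0,0,0],[5.7,-2.1,0,0,0,0],[0,0,0,0,0,0]]]'
python3 -c "
from h import *
c=optics.read_camera('side'); crop(c,215,130,350,230,6,'s6.png')"
```

```text
t: 9.45
tool_pos: [0.5065, 0.0563, 0.1173]
orientation: [-1.568, 0.114, -0.114]
force: [0.7, -0.7, -1.2]
opening: 0.0195
```

View pics/s6.png

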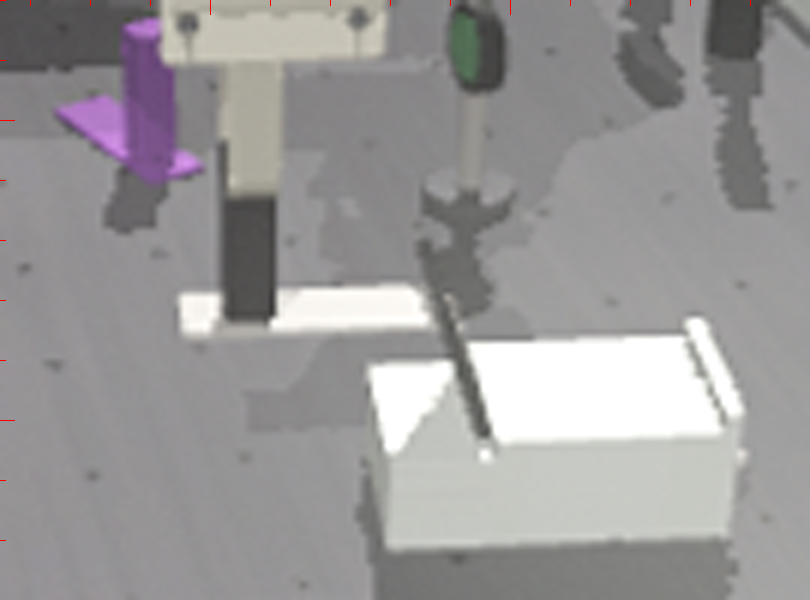

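The carrier is near 70° (top edge (285,171), foot at (296,203)), tip about a fifth down from its top. I push it over gently.

```bash
python3 -m inch '[[[4,-1,0,0,0,0],[4,-0.5,0,0,0,0],[4,0,0,0,0,0],[4,0,0,0,0,0],[4,0.5,0,0,0,0],[4,1,0,0,0,0],[0,0,0,0,0,0]]]'
python3 -c "
from h import *
c=optics.read_camera('side'); crop(c,215,130,350,230,6,'s7.png')"
```

```text
t: 10.38
tool_pos: [0.5299, 0.0528, 0.117]
orientation: [-1.568, 0.114, -0.114]
force: [0.2, 0.6, -1.3]
opening: 0.0199
```

View pics/s7.png

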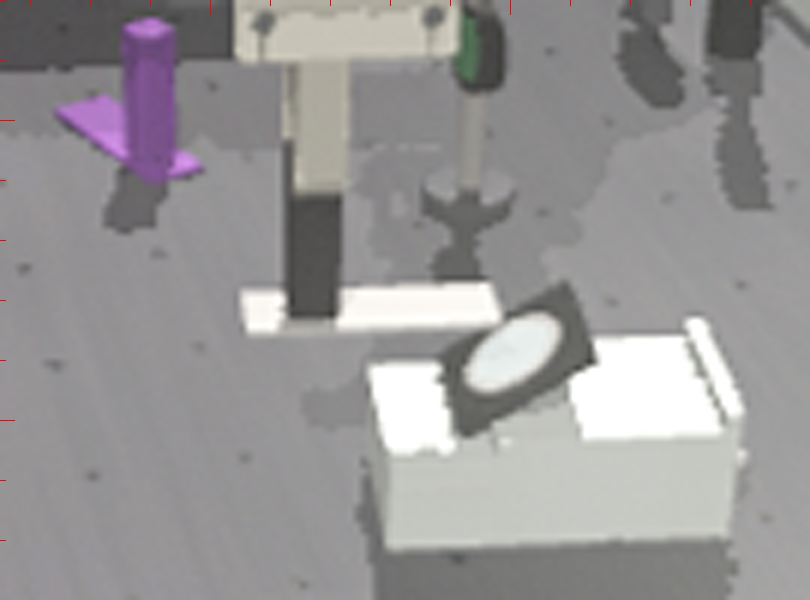

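The carrier is caught mid-fall, face now visible. Wait half a second and look.

```bash
python3 -m inch '[[[0,0,0,0,0,0],[0,0,0,0,0,0],[0,0,0,0,0,0],[0,0,0,0,0,0]]]'
python3 -c "
from h import *
c=optics.read_camera('side'); crop(c,215,130,350,230,6,'s8.png')"
```

```text
t: 10.92
tool_pos: [0.5298, 0.0529, 0.1172]
orientation: [-1.568, 0.114, -0.114]
force: [-0.7, 0.6, -0.1]
opening: 0.0194
```

View pics/s8.png

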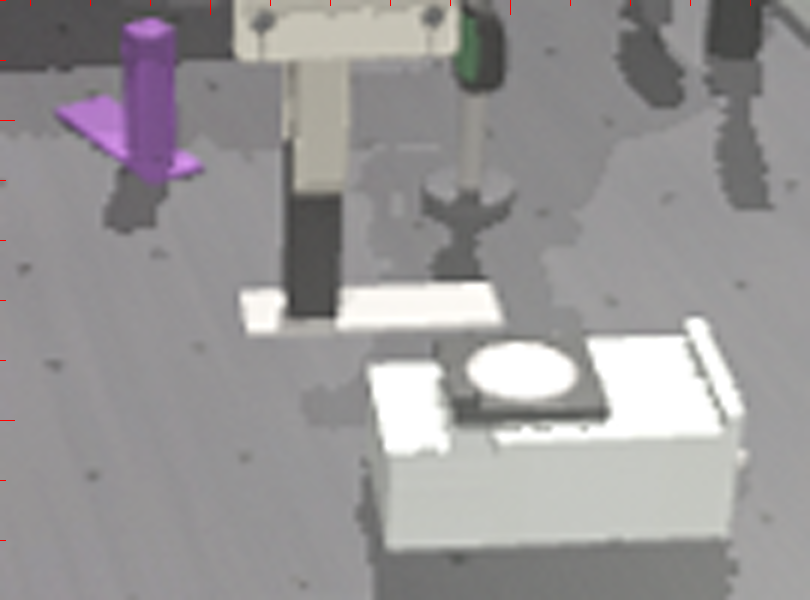

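The carrier lies flat, face up, on the high step (centre about (302,192)). Retreat and set the lifter down at about (438,112), which is clear table.

```bash
python3 -m inch '[[[-6,-3,0,0,0,0],[-16,-2,0,0,0,0],[-20,0,0,0,0,0],[-20,0,5,0,0,0],[-20,0,12,0,0,0],[-18,0,14,0,0,0],[0,0,14,0,0,0],[0,0,0,0,0,0]]]'
python3 -m inch '[[[0,14,0,0,0,0],[0,18,0,0,0,0],[0,18,0,0,0,0],[0,16,0,0,0,0],[0,10,0,0,0,0],[0,5,0,0,0,0],[0,0,0,0,0,0]]]'
python3 -c "
from h import *
togo([438,112,34],-8.4)
c=optics.read_camera('side'); crop(c,190,120,350,240,5,'s9.png')"
```

```text
t: 11.98
tool_pos: [0.4379, 0.1126, 0.1225]
orientation: [-1.568, 0.112, -0.113]
force: [0.7, -0.6, -1.6]
opening: 0.0186
t: 12.85
tool_pos: [0.4373, 0.1119, 0.041]
orientation: [-1.568, 0.114, -0.114]
force: [-0.2, -0.2, -0.8]
opening: 0.0191
shift [0.7 7.  0.2] turn [ 0.     0.002 -0.   ] t 12.85 tcp [437.3 111.9  41. ] F [-0.2 -0.2 -0.8] op 0.019147653748940646
```

View pics/s9.png

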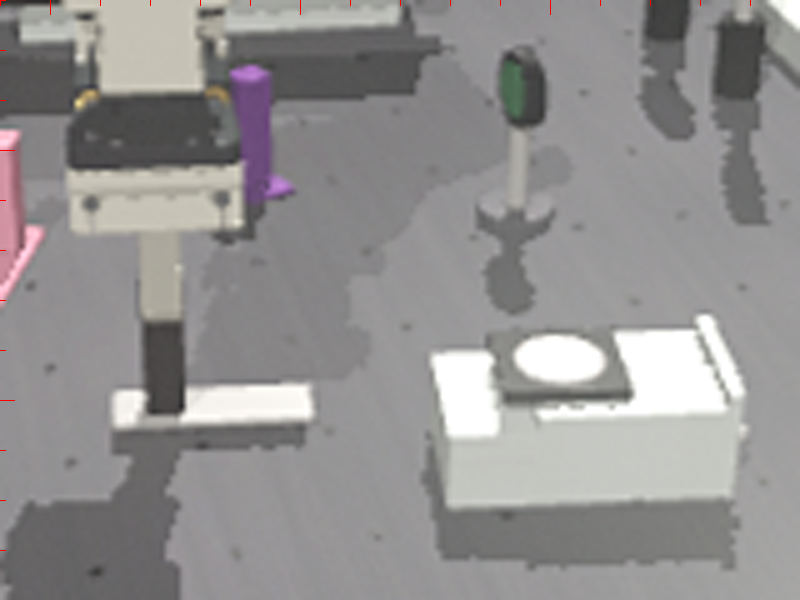

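The blade is level about 7 mm above the table. Lower the rest, then release.

```bash
python3 -m inch '[[[0,3,0,0,0,0],[0,2,0,0,0,0],[0,1,0,0,0,0],[0,0.7,0,0,0,0],[0,0,0,0,0,0]]]'
python3 -c "
from h import *
togo([438,112,34],-8.4)"
```

```text
t: 13.52
tool_pos: [0.4373, 0.1118, 0.0344]
orientation: [-1.568, 0.114, -0.114]
force: [-0.6, 0.1, -1.7]
opening: 0.0195
shift [0.6 0.4 0.2] turn [-0.     0.002  0.   ] t 13.525 tcp [437.3 111.8  34.4] F [-0.6  0.1 -1.7] op 0.01954995422889526
```

```bash
python3 -m inch '[[[0,0.3,0,0,0,0],[0,0.3,0,0,0,0],[0,0,0,0,0,0]]]'
python3 -m inch '[[[0,0,0,0,0,0],[0,0,0,0,0,0],[0,0,0,0,0,0],[0,0,0,0,0,0]]]' 50
python3 -m inch '[[[0,-10,0,0,0,0],[0,-18,0,0,0,0],[0,-20,0,0,0,0],[0,-25,0,0,0,0],[0,-25,0,0,0,0],[-10,-25,0,0,0,0],[-20,-10,0,0,0,0],[0,0,0,0,0,0]]]'
python3 -c "
from h import *
c=optics.read_camera('side'); crop(c,170,120,410,300,3,'s10.png');c=optics.read_camera('wrist'); cv2.imwrite('pics/w10.png',c['image']);c=optics.read_camera('top'); crop(c,150,90,410,280,3,'t10.png')"
```

```text
t: 13.9
tool_pos: [0.4374, 0.1118, 0.034]
orientation: [-1.568, 0.114, -0.114]
force: [-1.1, -1.0, 1.2]
opening: 0.0194
t: 14.4
tool_pos: [0.4373, 0.1118, 0.0338]
orientation: [-1.568, 0.114, -0.114]
force: [-0.2, -1.2, 0.2]
opening: 0.0492
t: 15.4
tool_pos: [0.4081, 0.1165, 0.1685]
orientation: [-1.567, 0.111, -0.116]
force: [0.6, -0.9, 0.5]
opening: 0.0493
```

View pics/s10.png

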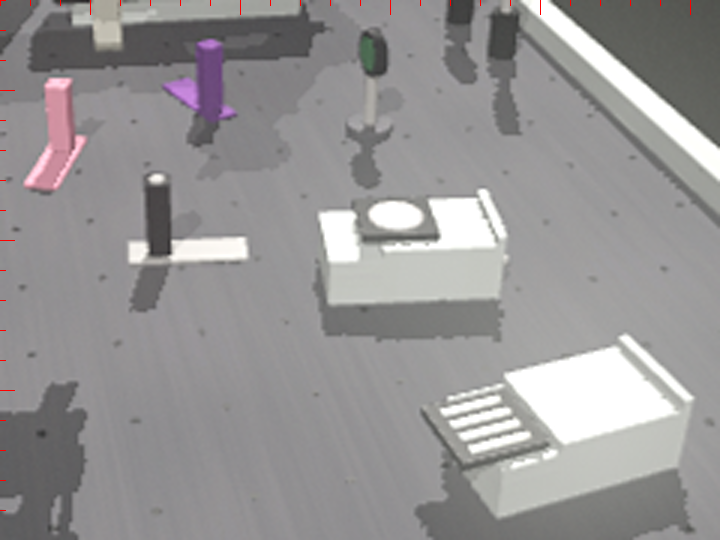

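View pics/t10.png

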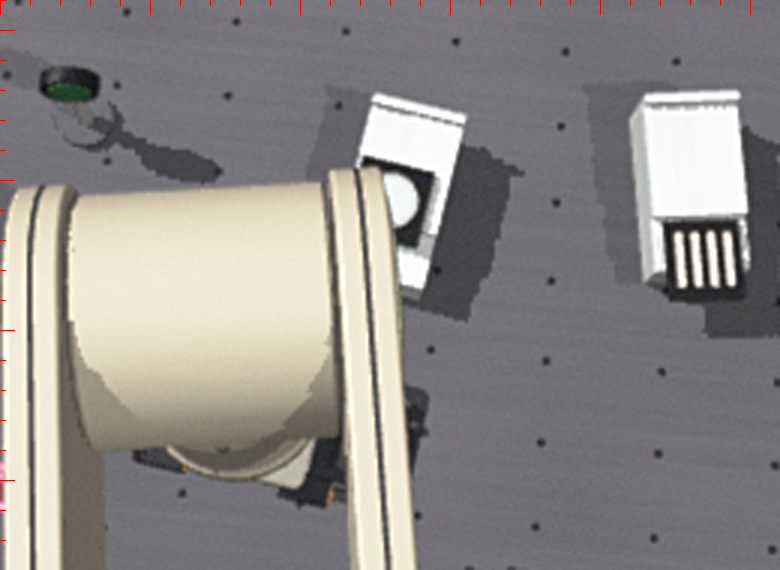

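Side view: the lifter stands upright on the table (222,203), carrier face up (302,192), spare unmoved (333,260). A quick numeric check of the carrier's seat, then hand in.

```bash
python3 -c "
from h import *
c=optics.read_camera('side')
crop(c,270,170,350,225,9,'s11.png')
P=lambda x,y,z:ray(c,170+(x-1)/3,120+(y-1)/3,z/1000)*1000
k=[P(354,201,54),P(361,236,54),P(439,233,54)]
o=np.array([592.8,38]);u=np.array([.989,-.147]);v=np.array([.147,.989])
for q in k+[(k[0]+k[2])/2]: print(((q[:2]-o)@u).round(1),((q[:2]-o)@v).round(1))
"
```

```text
-12.7 30.5
-15.1 -20.9
44.0 -21.3
15.6 4.6
```

View pics/s11.png

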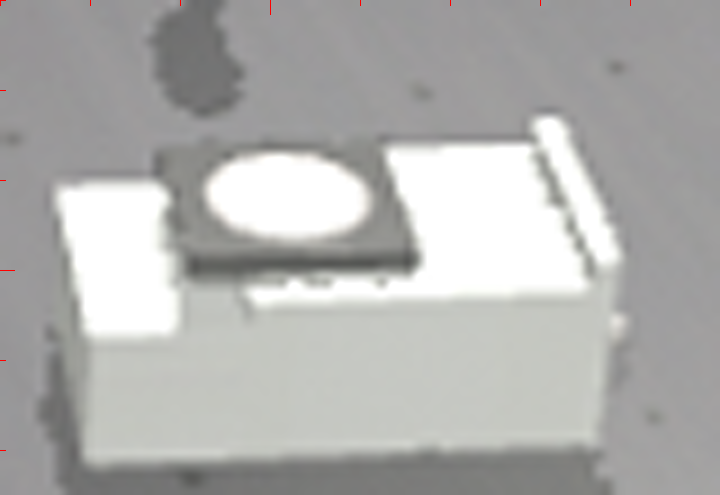

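```bash
python3 -c "
from h import *
c=optics.read_camera('side')
P=lambda x,y,z:ray(c,270+(x-4)/9,170+(y-4)/9,z/1000)*1000
u=np.array([.989,-.147]);v=np.array([.147,.989])
r=P(246,290,48); l1=P(606,264,56); l2=P(540,118,56)
print('riser R',r,'lip outer R?',l1)
for n,q in dict(nL=P(157,150,54),nR=P(187,258,54),fR=P(415,256,54),fL=P(380,145,54),nRb=P(190,275,48),fRb=P(417,268,48),lipR=l1,lipL=l2,win=P(287,196,54),lowfront=P(85,336,40),lowL=P(55,187,40)).items(): print(n,((q-r)[:2]@u).round(1),((q-r)[:2]@v).round(1))
t=optics.read_camera('top')
T=lambda x,y,z:ray(t,150+(x-1)/3,90+(y-1)/3,z/1000)*1000
o=np.array([596.1,40.9])
for n,q in dict(fL=T(366,157,54),fR=T(434,173,54),nR=T(416,247,54)).items(): print('top',n,((q[:2]-o)@u).round(1),((q[:2]-o)@v).round(1))
"
```

```text
riser R [588.69210526  11.25967263  48.        ] lip outer R? [675.16833637  -9.10500558  56.        ]
nL -13.9 59.7
nR -14.1 6.6
fR 42.8 3.1
fL 44.8 57.7
nRb -12.9 8.0
fRb 44.6 6.8
lipR 88.5 -7.4
lipL 88.9 65.0
win 16.0 34.1
lowfront -40.9 -5.5
lowL -39.6 66.2
top fL 44.5 29.6
top fR 44.6 -22.0
top nR -13.6 -22.0
```

The top and side views agree: the carrier is flat and face up, but its centre is only about 15.5 mm past the riser, where the description expects 20–30. At 15.6 s of 58 s there is time to take the lifter again, nudge the carrier's near edge about 9 mm with the blade tip, and stand the lifter back.

```bash
python3 -c "
from h import *
togo([437.3,111.8,34],-8.4)"
```

```text
shift [ 30.1 132.2   0.2] turn [ 0.     0.002 -0.001] t 15.7 tcp [407.6 116.  166.2] F [-0.1  0.1  0.5] op 0.04997282253835397
```

```bash
python3 -m inch '[[[20,10,0,0,0,0],[10,25,0,0,0,0],[0,25,0,0,0,0],[0,25,0,0,0,0],[0,20,0,0,0,0],[0,18,0,0,0,0],[0,9,0,0,0,0],[0,0,0,0,0,0]]]' 50
python3 -m inch '[[[0,0,0,0,0,0],[0,0,0,0,0,0],[0,0,0,0,0,0],[0,0,0,0,0,0],[0,-10,0,0,0,0],[0,-20,0,0,0,0],[0,-20,0,0,0,0],[0,0,0,0,0,0]]]' 10 60
python3 -c "
from h import *
# carrier near edge centre: stand -14, lateral +4.5 ; robot-consistent stand origin
o=np.array([594.3,39.6]);u=np.array([.989,-.147]);v=np.array([.147,.989])
p=o+u*(-14-15-70)+v*4.5
togo([*p,84],-8.4)"
```

```text
t: 16.7
tool_pos: [0.4367, 0.1117, 0.0341]
orientation: [-1.568, 0.115, -0.112]
force: [0.3, 0.3, 0.5]
opening: 0.05
t: 17.7
tool_pos: [0.4389, 0.1121, 0.0869]
orientation: [-1.567, 0.111, -0.117]
force: [-0.5, 0.0, -0.5]
opening: 0.0194
shift [ 65.2   3.1 -44.5] turn [-0.001  0.002  0.004] t 17.7 tcp [438.9 112.1  86.9] F [-0.5  0.  -0.5] op 0.01936318793982253
```

```bash
python3 -m inch '[[[0,0,-15,0,0,0],[0,0,-18,0,0,0],[5,0,-11,0,0,0],[18,0,0,0,0,0],[20,0,0,0,0,0],[15,1,0,0,0,0],[7,1,0,0,0,0],[0,0,0,0,0,0]]]'
python3 -c "
from h import *
c=optics.read_camera('side'); crop(c,240,150,350,225,7,'s12.png')
s=monitor.read_state(); print(s['tool_pos'],s['opening'])"
```

```text
t: 18.7
tool_pos: [0.495, 0.0586, 0.0822]
orientation: [-1.568, 0.115, -0.113]
force: [0.8, 0.8, -0.8]
opening: 0.0193
[0.4947429  0.05874394 0.08230742] 0.019354380960158304
```

View pics/s12.png

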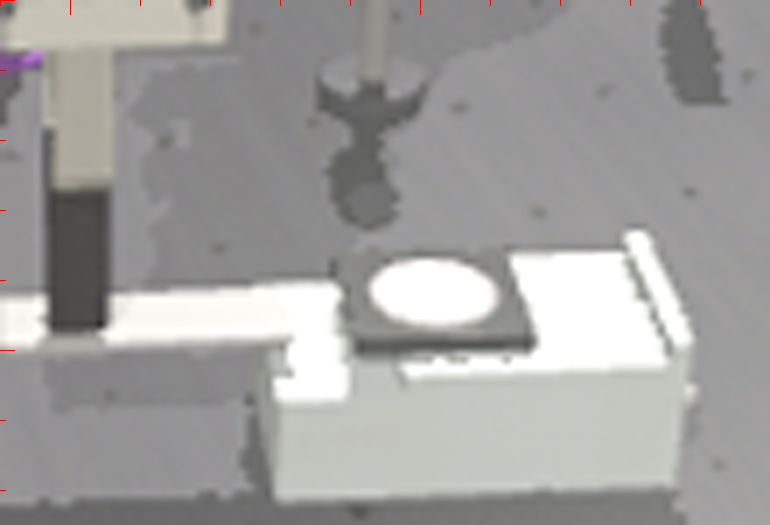

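```bash
python3 -m inch '[[[3,-1,0,0,0,0],[4,0,0,0,0,0],[4,0,0,0,0,0],[3,0,0,0,0,0],[3,0,0,0,0,0],[2,0,0,0,0,0],[2,0,0,0,0,0],[0,0,0,0,0,0]]]'
python3 -c "
from h import *
c=optics.read_camera('side'); crop(c,270,170,350,225,9,'s13.png')"
```

```text
t: 19.75
tool_pos: [0.5162, 0.0559, 0.0838]
orientation: [-1.568, 0.114, -0.114]
force: [0.4, 0.8, -1.3]
opening: 0.0192
```

View pics/s13.png

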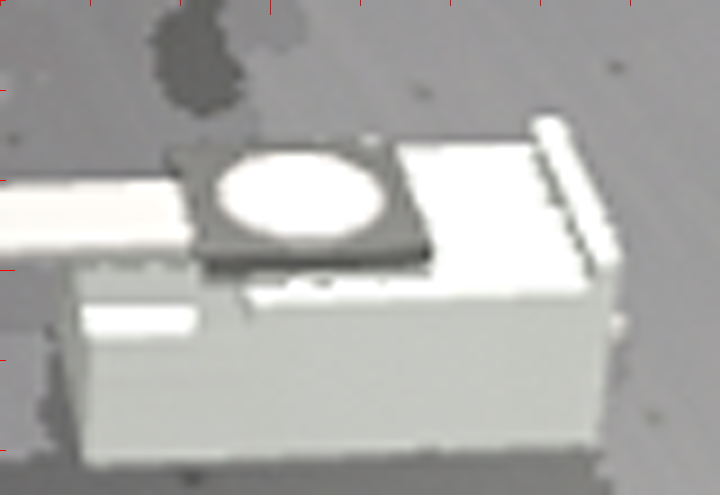

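The blade tip is against the near edge and the carrier has slid about 3–4 mm. Push 6 mm more.

```bash
python3 -m inch '[[[2,0,0,0,0,0],[2,0,0,0,0,0],[1,0,0,0,0,0],[1,0,0,0,0,0],[0,0,0,0,0,0]]]'
python3 -m inch '[[[-4,0,0,0,0,0],[-10,0,0,0,0,0],[-18,0,0,0,0,0],[-20,0,6,0,0,0],[-20,0,16,0,0,0],[-20,0,16,0,0,0],[0,0,7,0,0,0],[0,0,0,0,0,0]]]'
python3 -c "
from h import *
c=optics.read_camera('side'); crop(c,270,170,350,225,9,'s14.png')
togo([437.3,111.8,41],-8.4)"
```

```text
t: 20.42
tool_pos: [0.5221, 0.055, 0.0838]
orientation: [-1.568, 0.114, -0.114]
force: [0.6, -0.5, -1.4]
opening: 0.0191
t: 21.42
tool_pos: [0.4379, 0.113, 0.0841]
orientation: [-1.568, 0.112, -0.114]
force: [-0.2, -0.4, -1.0]
opening: 0.0194
shift [-0.6 43.  -0.9] turn [0.    0.002 0.001] t 21.475 tcp [438.  112.6  84. ] F [ 0.3 -1.  -0.6] op 0.019401084729830483
```

View pics/s14.png

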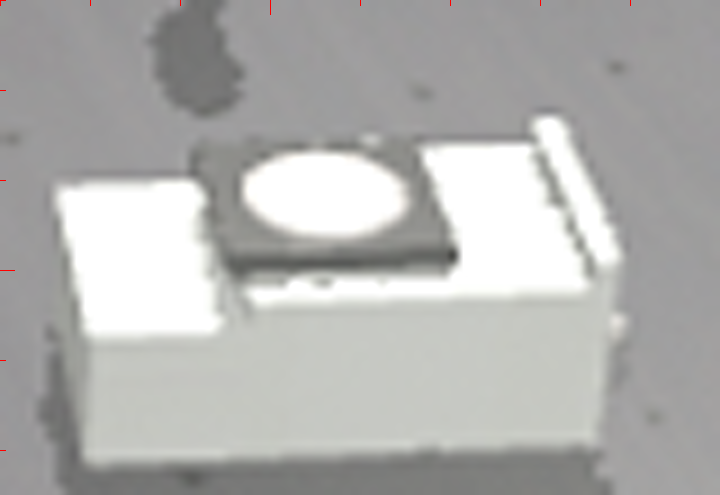

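The carrier has slid on to about 25 mm past the riser (window at (306,191)) and lies flat and square. Set the lifter down again.

```bash
python3 -m inch '[[[0,12,0,0,0,0],[0,16,0,0,0,0],[0,11,0,0,0,0],[0,5,0,0,0,0],[0,3,0,0,0,0],[0,2,0,0,0,0],[0,0.6,0,0,0,0],[0,0.5,0,0,0,0]]]'
python3 -m inch '[[[0,0,0,0,0,0]]]'
```

```text
t: 22.48
tool_pos: [0.4378, 0.1129, 0.0352]
orientation: [-1.568, 0.113, -0.114]
force: [-8.2, -1.8, 14.7]
opening: 0.0191
t: 22.6
tool_pos: [0.438, 0.1129, 0.0352]
orientation: [-1.568, 0.113, -0.114]
force: [-6.3, -0.9, 9.5]
opening: 0.0192
```

Contact with the table (about 10 N). Ease up slightly and release.

```bash
python3 -m inch '[[[0,-0.7,0,0,0,0],[0,0,0,0,0,0]]]'
python3 -m inch '[[[0,0,0,0,0,0],[0,0,0,0,0,0],[0,0,0,0,0,0],[0,0,0,0,0,0]]]' 50
python3 -m inch '[[[0,-10,0,0,0,0],[0,-18,0,0,0,0],[0,-20,0,0,0,0],[0,-25,0,0,0,0],[-20,-25,0,0,0,0],[-30,-20,0,0,0,0],[-30,0,0,0,0,0],[0,0,0,0,0,0]]]'
python3 -c "
from h import *
c=optics.read_camera('side'); crop(c,170,120,410,300,3,'s15.png')
P=lambda x,y,z:ray(c,270+(x-4)/9,170+(y-4)/9,z/1000)*1000
u=np.array([.989,-.147]);v=np.array([.147,.989]);r=P(246,290,48)
for q in (P(228,252,54),P(455,250,54),P(418,145,54)): print(((q-r)[:2]@u).round(1))
"
```

```text
t: 22.85
tool_pos: [0.4382, 0.1129, 0.0352]
orientation: [-1.568, 0.113, -0.115]
force: [-1.2, -1.2, 6.1]
opening: 0.0191
t: 23.35
tool_pos: [0.4374, 0.1128, 0.0343]
orientation: [-1.568, 0.114, -0.114]
force: [0.5, 0.3, -0.0]
opening: 0.049
t: 24.35
tool_pos: [0.3577, 0.1247, 0.1534]
orientation: [-1.567, 0.111, -0.114]
force: [-0.6, 0.6, -1.1]
opening: 0.0503
-3.4
53.4
54.7
```

View pics/s15.png

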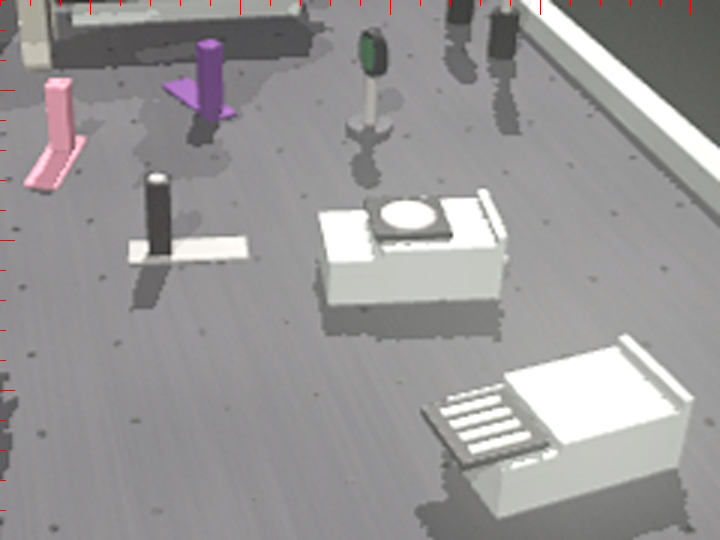

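Final view: lifter upright on the table at (222,203), carrier flat with its centre about 25 mm past the riser at (306,192), spare untouched at (333,260). Hand in.

```bash
python3 -c "
from plant import robot
print(robot.close_job())"
```

```text
the job is handed in; nothing more can be done
None
```

The round-window carrier now lies flat and face up on the stand's higher step, and the lifter is standing on the table again. The job was handed in at about 24.5 s, within the 58 s limit.

- **What I did:** I gripped the black-handled lifter and slid its blade about 15 mm under the overhang. I backed it off to about 12 mm so the tip stayed clear of the window, then tipped the carrier over along an arc, touching it only with the blade.
- **One correction:** The carrier first landed with its centre only about 15.5 mm past the riser, short of the expected 20–30 mm. By then I had already set the lifter down, so I picked it up again, pushed the carrier's near edge about 9–10 mm and stood the lifter back.
- **Last checks:** The side view puts the carrier's centre about 25 mm past the riser. It also shows the lifter upright with the gripper clear of it, and the slotted carrier unmoved. The top view was largely blocked by the arm, so the final position rests on the side view alone.
- **Forces:** Most readings stayed near zero. The highest I saw was about 17 N, when the lifter touched the table the second time.
- **Camera disagreement:** The side and top cameras differed by about 3 mm in absolute position. I worked from positions relative to the stand within one picture.

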